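Set out the jeweller's board for the next job

TASK

On the wooden board with five round cork pads stand a dark jar with a cream lid and a red-and-cream pot. Set the tin of brass findings on the middle pad between the two, the green cake of polishing compound on the end pad next to the jar, the blue spool of wire on the end pad next to the pot, and the small blue dish on top of the pot, each upright and centred in its place. Leave the jar and the pot where they stand, and do not disturb the tape roll, the screwdriver or the steel block.

Things in the scene. Friction and masses are not known exactly. Their poses are not given: they have to be found in the camera images.
- board: dark wooden board lying fixed on the bench, 400 x 100 x 8 mm (its length along its own y axis), with five round brass-rimmed cork pads, 65 mm across and flush with its top, in one row: in the board's frame their centres are at x = 0, y = -152, -76, 0, +76 and +152 mm. Origin: centre of its underside; its top is 8 mm above it. x axis roughly away from the robot, y roughly to the left.
- jar_mid (a point): small jar, dark body, cream screw lid, 48 mm across and 44 mm high, standing on the pad at y = +76 or y = -76 mm of the board (varies). Point at its centre, half-way up (22 mm). Not to be moved.
- pot_mid (a point): round pot with red side and cream flat lid, 63 mm across and 34 mm high, standing on the other of those two pads. Point at its centre, half-way up (17 mm); its flat top is 17 mm above the point. Not to be moved.
- tin_mid (a point): shallow round grey metal tin with brass findings in it, 64 mm across, 23 mm high; grasp across its outside. Point at its centre, half-way up (11.5 mm); z axis up; stands upright on the bench at the start
- cake_mid (a point): round green cake of polishing compound, 44 mm across, 20 mm high. Point at its centre, half-way up (10 mm); z axis up; stands upright on the bench at the start
- spool_mid (a point): blue spool of wire standing on its flange, flanges 52 mm across, 32 mm high, with a thin loose end of wire sticking out sideways that can be ignored. Point on the spool's axis, half-way up (16 mm); z axis up; stands upright on the bench at the start
- dish_mid (a point): small dark blue round plastic dish, open upward, 45 mm across, 16 mm high; grasp across its outside. Point at its centre, half-way up (8 mm); z axis up; stands upright on the bench at the start
- driver_mid (a point): bystander: small screwdriver with a white handle and red band, 12 x 120 x 12 mm, long along its own y axis, lying loose. Point at its centre, half-way up (6 mm). (To the right of it, over x 0.44 to 0.60, y -0.49 to -0.33 m, a fixed lamp shade hangs 0.58 m above the bench, its arm coming from the right: keep the wrist low there.)
- tape_mid (a point): bystander: cream roll of tape lying flat and loose, about 104 mm across, 25 mm high. Point at its centre, half-way up.
- block_mid (a point): bystander: dark steel bench block lying loose, 75 (its x) x 60 (its y) x 18 mm. Point at its centre, half-way up (9 mm).
Not all that is in view belongs to the job. Leave any orange look-alike of the part that bears tin_mid alone.

How it is judged:
By the outcome, as a careful person would: the job done as asked, in the order asked, and still so for the second after the job is handed in, with the robot touching nothing.
It also fails if it takes over 96 s, if anything falls off the work surface, if the arm or the gripper's body presses on something with over 40 N, if the wrist force passes 120 N, or if a joint passes its speed limit or range.

ROBOT

A 6-joint arm with a two-finger parallel gripper is mounted at the origin on a cart in front of the work surface, level with it; the furniture and walls round the work are solid. World frame = base frame: x ahead of the robot, y to its left, z up, the work surface at z = 0. Lengths are in m, angles in rad, forces in N, time in s.
With the tool pointing down it reaches from about 0.35 to 0.775 m from the base axis. Payload 7.3 kg.
Tool frame: the origin (TCP) lies at the very end of the fingers, on their centre line; the grasp point (between the pads) lies 19 mm behind it; z points along the fingers, y is the line along which they close (so a half turn about z gives the same grasp; the last joint's range is limited). The gripper opens to 92 mm and grips with 3 to 60 N. Pads are 19 mm wide; open, the fingers measure 130 mm over their backs; the gripper's body (75 mm by 190 mm) begins 47 mm behind the grasp point.
Start: joints at [1.086, 0.342, 1.524, -0, 1.275, -0.146], TCP at [0.174, 0.495, 0.227] pointing down, gripper open.
Joint ranges: [-2.53, 2.53], [-0.77, 2.02], [0.04, 2.7], [-1, 4.14], [0.28, 2.66], [-3.11, 3.11]. Speed limits (rad/s): [2.57, 2.57, 3.14, 3.14, 3.14, 3.14].

INTERFACE

Orientations are given as [roll, pitch, yaw] about the fixed x, y, z axes, in that order (R = Rz(yaw) Ry(pitch) Rx(roll)).
In Python, from cell import observe, read_camera, get_calibration, hand_in, search_frame gives the robot as it stands.
- The arm moves only by the tool step_arm, never from a script. Its argument "commands" is a list of rows, each an object with "translation": the shift along the tool's x, y, z in mm, a list of three; "roll": the turn about the tool's z in rad. In form: [{"translation": [x, y, z], "roll": roll}, ...]. A call has 1 to 20 rows; each row shifts and turns the commanded pose from where the row before left it, along the tool's axes as they then stand; what a row does not reach is not made up. A row lasts 1/12 s, in which the tool goes at most 41.7 mm and 7.16 degrees, less where a joint would pass 70% of its speed; a pose out of reach is approached as far as the arm can. A call is refused whole if a number of a shift passes 41.7 or a number of a turn 0.125, either way. A call with a gripper value outside its range is refused whole. "fingers" is the opening, from 0 (shut) to 1 (fully open), set as the call begins (left out, the last holds). The fingers move at their own pace and stop on an object; "grip_force" is the grip in N (left out, the last holds). Time passes only in rows, so rows that do not move let the fingers close. It gives the time, the measured TCP pose, the force, the opening and the grip force at its end, in the units of the state.
- observe(): the state, without advancing time (a new reading comes with each control period).
- read_camera(name): name is "scene" or "top" or "wrist"; returns the picture (420x560x3 uint8, red, green, blue); there is no depth.
- get_calibration(name): a dict with "camera_matrix" (3x3 intrinsics, pixels), "world_from_camera" (4x4, takes a point from camera to world coordinates). Camera axes: x right, y up, looking along -z (the intrinsics and any distortion apply to the point x, -y, -z); pixel columns grow to the right and rows downward; lengths in m; the calibration is good to about 2 mm. The wrist camera is an equidistant fisheye: a pixel r from the principal point sees the ray r / f radians off the axis. A picture is of the moment at which its call begins: read the wrist's pose just before it. get_calibration takes no time and is no camera call; for the wrist camera it gives the pose at the moment of the call.
- hand_in(): hands the job in; it is judged then, once.
Trained networks look in the newest picture that a camera, given by its name, has taken for a name from the list of things; names that differ only in an ending like _2 or _b are one class to them, and where a whole thing is asked for, a point or a joint stands for the part that bears it (a point fixed in the world has none). Each returns a list of dicts, best first, with "confidence" (0 to 1); they miss things now and then, are a little off and sometimes report something else, mostly with a low value. They report only what shows in the picture. A call takes as long as a camera call. They do not tell look-alikes from the thing itself.
- search_frame(camera, name): "at" ([x, y, z] in m, in world coordinates, good to about 4 mm: the middle of the surface that is visible of it).
The state is a dict: "time": time; "qpos": joint angles; "qvel": joint speeds; "joint_efforts": joint torques, N m; "tool_pos": TCP position; "tool_rot": TCP orientation; "contact_force": force on the tool from outside, world axes, zero at the start; "torque": the same for the moment, N m; "opening": finger opening in m; "grip_force": force on a finger pad.
Only numpy, scipy, OpenCV 4.12 (cv2) and the standard library are available. Lean on these libraries where they do the work, as an engineer would, in place of code of your own. Each camera call takes 0.05 s, during which the arm holds its last target. There are 200 camera calls.

## Working session

There is one attempt and no reset: what is moved stays moved. The work goes in short steps, Python scripts to look and compute and a tool call to move; the robot and the scene stay as the last step left them, time stands still between calls to the robot, and variables do not carry over. Pictures are saved under pics/ and viewed, at most 14 in all, crops included, and the job is handed in when it is done.

Besides the shell and the picture viewer there is one more tool, called as name(argument=value, ...) on one line, values as JSON. step_arm: Moves the arm, as the interface text tells. Its arguments: {"type":"object","properties":{"commands":{"type":"array"},"fingers":{"type":"number"},"grip_force":{"type":"number"}},"required":["commands"]}

```bash
mkdir -p pics; ls; python3 - <<'E'
from cell import *
import cv2
s=observe();print(s['time'],s['tool_pos'],s['tool_rot'],s['opening'])
for c in ['top','scene']:
    im=read_camera(c);cv2.imwrite(f'pics/{c}0.png',im[:,:,::-1])
    k=get_calibration(c);print(c,k['camera_matrix'],k['world_from_camera'],[x for x in k if x not in('camera_matrix','world_from_camera')])
    for n in 'board jar_mid pot_mid tin_mid cake_mid spool_mid dish_mid driver_mid tape_mid block_mid'.split():
        print(n,[( [round(float(v),3) for v in d['at']],round(d['confidence'],2)) for d in search_frame(c,n)[:3]])
E
```

```text
pics
0.0 [0.17428879 0.49481752 0.22605836] [-3.14012393e+00 -2.02620406e-04  2.80281640e+00] 0.09200349718061762
top [[401.12903929   0.         279.1781848 ]
 [  0.         401.12903929 206.56231213]
 [  0.           0.           1.        ]] [[-0.07588634  0.97569947 -0.20555246  0.30081667]
 [-0.99711514 -0.0739189   0.01724518  0.00194618]
 [ 0.00163191  0.20626815  0.97849414  1.07590162]
 [ 0.          0.          0.          1.        ]] []
board [([0.619, -0.138, 0.006], 0.6)]
jar_mid [([0.623, -0.205, 0.051], 0.59)]
pot_mid [([0.615, -0.054, 0.039], 0.81)]
tin_mid [([0.365, -0.386, 0.005], 0.74)]
cake_mid [([0.435, 0.077, 0.02], 0.57)]
spool_mid [([0.52, 0.208, 0.033], 0.62)]
dish_mid [([0.451, -0.066, 0.002], 0.49)]
driver_mid [([0.456, -0.174, 0.013], 0.47)]
tape_mid [([0.405, 0.264, 0.022], 0.79)]
block_mid [([0.553, 0.375, 0.02], 0.86)]
scene [[505.6619234    0.         272.85728855]
 [  0.         505.6619234  205.18429376]
 [  0.           0.           1.        ]] [[ 0.60064017  0.4697214  -0.64698778 -0.33919391]
 [-0.79951072  0.35666075 -0.48329672 -0.62714807]
 [ 0.00374033  0.80756109  0.58977207  0.82339019]
 [ 0.          0.          0.          1.        ]] []
board [([0.612, -0.155, 0.006], 0.94)]
jar_mid [([0.618, -0.216, 0.049], 0.8)]
pot_mid [([0.602, -0.064, 0.044], 0.93), ([0.612, -0.157, 0.007], 0.18)]
tin_mid [([0.367, -0.383, 0.007], 0.93), ([0.446, -0.249, 0.012], 0.75)]
cake_mid [([0.431, 0.071, 0.017], 0.54)]
spool_mid [([0.513, 0.206, 0.022], 0.74)]
dish_mid []
driver_mid []
tape_mid [([0.399, 0.261, 0.016], 0.62)]
block_mid [([0.547, 0.367, 0.015], 0.73)]
```

View pics/top0.png

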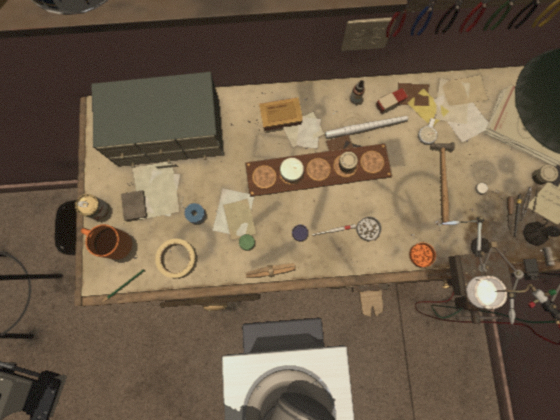

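View pics/scene0.png

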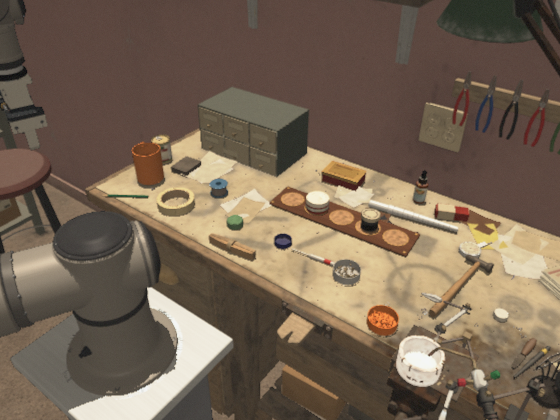

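The top view shows the grey tin at (368,229) and the orange look-alike at (422,255). The dish is at (300,233), the cake at (247,242) and the spool at (195,213). The free pads are at (263,177), (318,169) and (372,161), with the pot at (292,169) and the jar at (347,162). The screwdriver tip is beside the tin. The scene view agrees.

```bash
cat > h.py <<'E'
import numpy as np, cv2
from cell import *
def ray(cam,k,uv):
    K=k['camera_matrix'];T=np.array(k['world_from_camera'])
    x=(uv[0]-K[0][2])/K[0][0];y=(uv[1]-K[1][2])/K[1][1]
    if cam=='wrist':
        r=np.hypot(x,y);s=np.sin(r)/max(r,1e-9);d=np.array([x*s,-y*s,-np.cos(r)])
    else: d=np.array([x,-y,-1])
    return T[:3,3],T[:3,:3]@d
def hit(cam,k,uv,z):
    o,d=ray(cam,k,uv);return o+d*(z-o[2])/d[2]
def pix(k,p):  # wrist fisheye projection
    K=k['camera_matrix'];T=np.array(k['world_from_camera']);c=T[:3,:3].T@(np.array(p)-T[:3,3])
    x,y,z=c[0],-c[1],-c[2];q=np.hypot(x,y);th=np.arctan2(q,z)
    return np.array([K[0][2]+K[0][0]*th*x/q,K[1][2]+K[1][1]*th*y/q])
def plan(x,y,z,yaw,n):
    "rows from present pose to target; tool down"
    s=observe();p=np.array(s['tool_pos']);w=s['tool_rot'][2];dy=(yaw-w+np.pi)%(2*np.pi)-np.pi
    d=(np.array([x,y,z])-p)*1000
    print('pos',p.round(4),'yaw',round(w,4),'delta',d.round(0),'dyaw',round(dy,3))
    for i in range(n):
        a=w+dy*i/n
        print([int(round(v)) for v in (np.array([np.cos(a)*d[0]+np.sin(a)*d[1],np.sin(a)*d[0]-np.cos(a)*d[1],-d[2]])/n)],round(-dy/n,3))
def rel(x,y,z,yaw=None):
    s=observe();p=np.array(s['tool_pos']);w=s['tool_rot'][2];d=(np.array([x,y,z])-p)*1000
    print('t',s['time'],'pos',p.round(4),'yaw',round(w,4),'tool-axes mm',np.round([np.cos(w)*d[0]+np.sin(w)*d[1],np.sin(w)*d[0]-np.cos(w)*d[1],-d[2]],1),'' if yaw is None else 'roll %.3f'%(w-yaw))
E
python3 - <<'E'
from h import *
k=get_calibration('top')
P=[hit('top',k,u,.008) for u in [(263.5,177),(318,169),(372.3,161.3)]]
print(np.round(P,3)); d=P[0]-P[2]; b=np.arctan2(-d[0],d[1]);print('board yaw',b)
for n,u,z in [('tin',(368,229),.023),('dish',(300,233),.016),('cake',(247,242),.02),('spool',(195,213),.032)]: print(n,hit('top',k,u,z).round(3))
plan(.46,.0,.2,np.pi/2+b,15)
E
```

```text
[[ 0.612  0.02   0.008]
 [ 0.623 -0.132  0.008]
 [ 0.634 -0.286  0.008]]
board yaw 0.07338278138704594
tin [ 0.444 -0.247  0.023]
dish [ 0.448 -0.067  0.016]
cake [0.434 0.075 0.02 ]
spool [0.52  0.207 0.032]
pos [0.1745 0.4952 0.2267] yaw 2.8028 delta [ 286. -495.  -27.] dyaw -1.159
[-29, -25, 2] 0.077
[-31, -23, 2] 0.077
[-32, -20, 2] 0.077
[-34, -18, 2] 0.077
[-35, -15, 2] 0.077
[-36, -12, 2] 0.077
[-37, -9, 2] 0.077
[-38, -6, 2] 0.077
[-38, -3, 2] 0.077
[-38, -1, 2] 0.077
[-38, 2, 2] 0.077
[-38, 5, 2] 0.077
[-37, 8, 2] 0.077
[-36, 11, 2] 0.077
[-35, 14, 2] 0.077
```

step_arm(commands=[{"translation":[-29,-25,0],"roll":0.077},{"translation":[-31,-23,0],"roll":0.077},{"translation":[-32,-20,0],"roll":0.077},{"translation":[-34,-18,0],"roll":0.077},{"translation":[-35,-15,0],"roll":0.077},{"translation":[-36,-12,0],"roll":0.077},{"translation":[-37,-9,0],"roll":0.077},{"translation":[-38,-6,0],"roll":0.077},{"translation":[-38,-3,2],"roll":0.077},{"translation":[-38,-1,2],"roll":0.077},{"translation":[-38,2,2],"roll":0.077},{"translation":[-38,5,2],"roll":0.077},{"translation":[-37,8,2],"roll":0.077},{"translation":[-36,11,2],"roll":0.077},{"translation":[-35,14,2],"roll":0.077},{"translation":[-35,0,5],"roll":0},{"translation":[-35,0,5],"roll":0},{"translation":[-35,0,5],"roll":0}], fingers=1)

```text
time: 2.6
tool_pos: [0.468, -0.1063, 0.1975]
tool_rot: [3.141, -0.0, 1.648]
contact_force: [0.6, 0.6, 0.4]
opening: 0.0916
grip_force: 0.0
```

```bash
python3 - <<'E'
from h import *
k=get_calibration('wrist');im=read_camera('wrist');cv2.imwrite('pics/w1.png',im[:,:,::-1])
import pickle;pickle.dump((k,im),open('w1.pkl','wb'))
print(k)
for n in 'jar_mid pot_mid tin_mid cake_mid dish_mid'.split():
    print(n,[( np.round(d['at'],3),round(d['confidence'],2)) for d in search_frame('wrist',n)[:2]])
rel(.444,-.247,.1,1.644)
E
```

```text
{'camera_matrix': array([[325.1922621 ,   0.        , 288.28147772],
       [  0.        , 325.1922621 , 205.83379945],
       [  0.        ,   0.        ,   1.        ]]), 'world_from_camera': array([[ 9.97147343e-01, -7.24893770e-02, -2.10348808e-02,
         4.62948953e-01],
       [ 7.54781198e-02,  9.59392761e-01,  2.71787755e-01,
        -3.29213710e-02],
       [ 4.78987363e-04, -2.72600111e-01,  9.62127305e-01,
         3.54973404e-01],
       [ 0.00000000e+00,  0.00000000e+00,  0.00000000e+00,
         1.00000000e+00]])}
jar_mid []
pot_mid [(array([ 0.613, -0.054,  0.047]), 0.81)]
tin_mid [(array([ 0.444, -0.277,  0.007]), 0.97)]
cake_mid []
dish_mid [(array([ 0.449, -0.062,  0.001]), 0.58)]
t 2.9 pos [ 0.4679 -0.1035  0.1979] yaw 1.6484 tool-axes mm [-141.2  -34.9   97.9] roll 0.004
```

View pics/w1.png

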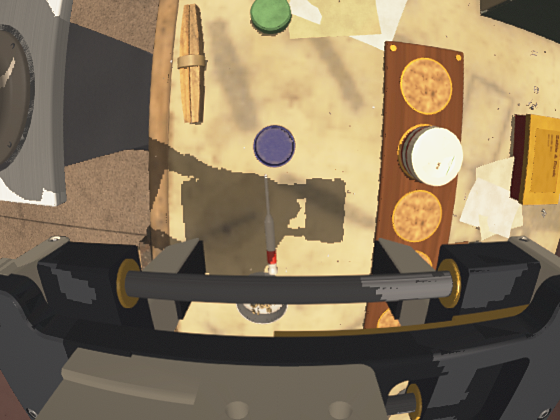

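The wrist view shows the dish at (275,146), the cake at (270,12) and the pot lid at (435,157). The pads are at (425,86) and (417,215). The tin is hidden behind the gripper at (262,310), with the driver's handle end next to it.

```bash
cat >> h.py <<'E'
def circ(cam,k,im,seed,z,lo,hi,rmax=60,show=None):
    "segment in HSV round seed, project outline to plane z, fit: centre xy, diameters mm"
    hsv=cv2.cvtColor(cv2.GaussianBlur(im,(3,3),0),cv2.COLOR_RGB2HSV)
    m=cv2.inRange(hsv,np.array(lo),np.array(hi));g=np.zeros_like(m);cv2.circle(g,tuple(int(v) for v in seed),rmax,255,-1);m&=g
    m=cv2.morphologyEx(m,cv2.MORPH_CLOSE,np.ones((7,7),np.uint8));m=cv2.morphologyEx(m,cv2.MORPH_OPEN,np.ones((3,3),np.uint8))
    cs=cv2.findContours(m,cv2.RETR_EXTERNAL,cv2.CHAIN_APPROX_NONE)[0]
    if not cs: return None
    c=cv2.convexHull(max(cs,key=cv2.contourArea))[:,0]
    P=np.array([hit(cam,k,u,z)[:2] for u in c])*1000
    e=cv2.fitEllipse(P.astype(np.float32));return np.round(e[0],1),np.round(e[1],1)
E
python3 - <<'E'
from h import *
import pickle
k,im=pickle.load(open('w1.pkl','rb'))
hsv=cv2.cvtColor(im,cv2.COLOR_RGB2HSV)
for u in [(425,86),(417,215),(440,160),(275,146),(270,12),(453,80),(390,86),(250,120),(403,86)]: print(u,hsv[u[1]-2:u[1]+3,u[0]-2:u[0]+3].reshape(-1,3).mean(0).round())
print('pad1',circ('wrist',k,im,(425,86),.008,(8,60,165),(28,200,255),38))
print('pad3',circ('wrist',k,im,(417,215),.008,(8,60,165),(28,200,255),34))
print('pot',circ('wrist',k,im,(437,156),.042,(0,0,170),(179,50,255),40))
print('dish',circ('wrist',k,im,(275,146),.016,(110,60,20),(140,255,200),40))
E
```

```text
(425, 86) [ 16. 147. 230.]
(417, 215) [ 17. 144. 238.]
(440, 160) [ 28.  22. 247.]
(275, 146) [126.  75. 131.]
(270, 12) [ 48.  98. 181.]
(453, 80) [ 12. 169. 141.]
(390, 86) [ 11. 165. 141.]
(250, 120) [ 18.  84. 189.]
(403, 86) [ 19. 152. 242.]
pad1 (array([613.6,  19.6]), array([66.3, 66.5]))
pad3 (array([ 624.2, -129.3]), array([64.9, 74.7]))
pot (array([620.2, -56.4]), array([59.9, 61.3]))
dish (array([450.2, -65. ]), array([40.7, 42. ]))
```

step_arm(commands=[{"translation":[-34,-9,8],"roll":0},{"translation":[-34,-9,8],"roll":0},{"translation":[-34,-9,8],"roll":0},{"translation":[-34,-8,8],"roll":0},{"translation":[-40,0,8],"roll":0},{"translation":[-40,0,0],"roll":0},{"translation":[0,0,0],"roll":0}])

```text
time: 3.48
tool_pos: [0.4505, -0.3275, 0.1576]
tool_rot: [3.14, 0.004, 1.646]
contact_force: [0.0, 0.2, -0.4]
opening: 0.0921
grip_force: 0.0
```

```bash
python3 - <<'E'
from h import *
import pickle
k=get_calibration('wrist');im=read_camera('wrist');cv2.imwrite('pics/w2.png',im[:,:,::-1])
pickle.dump((k,im),open('w2.pkl','wb'))
for n in 'jar_mid pot_mid tin_mid'.split():
    print(n,[( np.round(d['at'],3),round(d['confidence'],2)) for d in search_frame('wrist',n)[:2]])
rel(.444,-.247,.1,1.644)
E
```

```text
jar_mid [(array([ 0.616, -0.212,  0.049]), 0.74)]
pot_mid []
tin_mid [(array([ 0.376, -0.378,  0.003]), 0.88), (array([ 0.446, -0.253,  0.002]), 0.64)]
t 3.6833 pos [ 0.4501 -0.3207  0.1578] yaw 1.6495 tool-axes mm [73.9 -0.2 57.8] roll 0.006
```

View pics/w2.png

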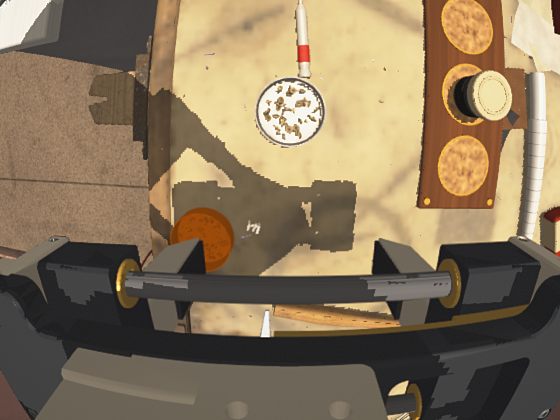

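The tin is at (290,112) with the driver handle end just off it at (304,75). Pad 5 is at (463,165), the middle pad at (467,24), the jar lid at (490,96), and the orange look-alike at (203,238).

```bash
python3 - <<'E'
from h import *
import pickle
k,im=pickle.load(open('w2.pkl','rb'))
print('pad5',circ('wrist',k,im,(463,165),.008,(8,60,165),(28,200,255),34))
print('pad3',circ('wrist',k,im,(467,24),.008,(8,60,165),(28,200,255),34))
print('jar',circ('wrist',k,im,(490,96),.052,(15,0,170),(35,80,255),32))
# tin outline by edges: radial gradient search along rays, rim plane z=.023
g=cv2.cvtColor(im,cv2.COLOR_RGB2LAB).astype(float)
hs=cv2.cvtColor(im,cv2.COLOR_RGB2HSV)
for r in range(24,42,2): print(r,[hs[112,290-r].tolist(),hs[112,290+r].tolist(),hs[112+r,290].tolist()])
E
```

```text
pad5 (array([ 633.8, -283.9]), array([66. , 66.3]))
pad3 (array([ 623.8, -131.2]), array([65.5, 68.8]))
jar (array([ 630.1, -209.9]), array([43.4, 44. ]))
24 [[17, 118, 145], [19, 48, 134], [24, 5, 247]]
26 [[17, 100, 148], [30, 8, 255], [25, 6, 247]]
28 [[25, 12, 255], [30, 3, 255], [26, 8, 247]]
30 [[24, 21, 247], [16, 50, 123], [30, 13, 255]]
32 [[16, 60, 212], [16, 56, 163], [16, 40, 109]]
34 [[17, 48, 134], [18, 44, 139], [21, 43, 233]]
36 [[21, 74, 235], [20, 78, 231], [22, 92, 238]]
38 [[22, 90, 235], [20, 93, 225], [23, 90, 237]]
40 [[22, 88, 235], [19, 95, 217], [23, 89, 237]]
```

```bash
python3 - <<'E'
from h import *
import pickle
k,im=pickle.load(open('w2.pkl','rb'))
for z in (.023,.012): print('tin',z,circ('wrist',k,im,(290,112),z,(0,0,60),(179,66,255),42))
print('tin bright',circ('wrist',k,im,(290,112),.02,(0,0,60),(179,30,255),42))
rel(.444,-.247,.1,1.637)
E
```

```text
tin 0.023 (array([ 447.6, -248.8]), array([62.2, 68.3]))
tin 0.012 (array([ 447.7, -248.6]), array([64.5, 70.8]))
tin bright (array([ 446.4, -250.7]), array([53.3, 54.8]))
t 3.6833 pos [ 0.4501 -0.3207  0.1578] yaw 1.6495 tool-axes mm [73.9 -0.2 57.8] roll 0.013
```

step_arm(commands=[{"translation":[35,1,30],"roll":0.013},{"translation":[35,1,36],"roll":0},{"translation":[0,0,36],"roll":0},{"translation":[0,0,30],"roll":0},{"translation":[0,0,20],"roll":0},{"translation":[0,0,0],"roll":0},{"translation":[0,0,0],"roll":0}])

```text
time: 4.27
tool_pos: [0.4471, -0.2602, 0.0148]
tool_rot: [-3.14, -0.001, 1.637]
contact_force: [0.2, -0.1, 0.9]
opening: 0.0918
grip_force: 0.0
```

```bash
python3 - <<'E'
from h import *
rel(.447,-.2505,.004,1.637)
E
```

```text
t 4.2667 pos [ 0.4471 -0.2602  0.0148] yaw 1.6369 tool-axes mm [ 9.7  0.5 10.8] roll -0.000
```

step_arm(commands=[{"translation":[5,0,0],"roll":0},{"translation":[5,0,5],"roll":0},{"translation":[0,0,5],"roll":0},{"translation":[0,0,0],"roll":0},{"translation":[0,0,0],"roll":0}])

```text
time: 4.68
tool_pos: [0.4466, -0.2518, 0.0049]
tool_rot: [3.141, 0.0, 1.635]
contact_force: [0.0, 0.0, 1.1]
opening: 0.0918
grip_force: 0.0
```

step_arm(commands=[{"translation":[0,0,0],"roll":0},{"translation":[0,0,0],"roll":0},{"translation":[0,0,0],"roll":0},{"translation":[0,0,0],"roll":0},{"translation":[0,0,0],"roll":0},{"translation":[0,0,0],"roll":0},{"translation":[0,0,0],"roll":0},{"translation":[0,0,0],"roll":0}], fingers=0, grip_force=20)

```text
time: 5.35
tool_pos: [0.4465, -0.252, 0.0047]
tool_rot: [-3.142, 0.0, 1.635]
contact_force: [-0.5, -0.6, 0.6]
opening: 0.0632
grip_force: 20.0
```

step_arm(commands=[{"translation":[0,0,-10],"roll":0},{"translation":[0,0,-30],"roll":0},{"translation":[0,0,-30],"roll":0},{"translation":[0,0,-30],"roll":0},{"translation":[0,0,0],"roll":0},{"translation":[0,0,0],"roll":0}])

```text
time: 5.85
tool_pos: [0.4473, -0.2524, 0.1067]
tool_rot: [3.138, 0.003, 1.635]
contact_force: [0.0, 0.2, -2.7]
opening: 0.063
grip_force: 20.0
```

```bash
python3 - <<'E'
from h import *
rel(.6237,-.1322,.1,1.637)
E
```

```text
t 5.85 pos [ 0.4473 -0.2524  0.1067] yaw 1.6348 tool-axes mm [108.7 183.7   6.7] roll -0.002
```

step_arm(commands=[{"translation":[17,30,0],"roll":0},{"translation":[18,31,0],"roll":0},{"translation":[18,31,0],"roll":0},{"translation":[18,31,0],"roll":0},{"translation":[18,31,0],"roll":0},{"translation":[18,30,0],"roll":0},{"translation":[0,0,0],"roll":0},{"translation":[0,0,0],"roll":0},{"translation":[0,0,0],"roll":0}])

```text
time: 6.6
tool_pos: [0.622, -0.1329, 0.1029]
tool_rot: [-3.138, -0.001, 1.635]
contact_force: [-0.2, -0.1, -1.6]
opening: 0.0627
grip_force: 20.0
```

```bash
python3 - <<'E'
from h import *
k=get_calibration('wrist');im=read_camera('wrist');cv2.imwrite('pics/w3.png',im[:,:,::-1])
rel(.6237,-.1337,.014,1.637)
E
```

```text
t 6.65 pos [ 0.6219 -0.1335  0.1034] yaw 1.6345 tool-axes mm [-0.3  1.8 89.4] roll -0.003
```

View pics/w3.png

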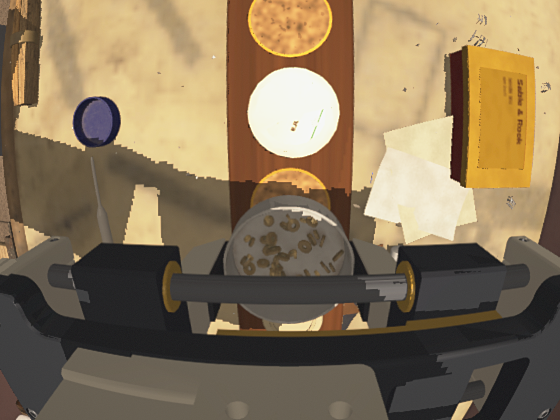

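The held tin is level between the fingers, with its rim from (225,258) to (355,258), upper edge near row 195 and lower edge near row 323. The pot lid is at (293,112).

```bash
python3 - <<'E'
from h import *
k=get_calibration('wrist')
for u in [(290,194),(290,323),(225,258),(355,258)]: print(u,(hit('wrist',k,u,.1216)*1000).round(1))
E
```

```text
(290, 194) [620.8 -94.  121.6]
(290, 323) [ 625.2 -162.7  121.6]
(225, 258) [ 591.9 -127.2  121.6]
(355, 258) [ 653.8 -123.3  121.6]
```

```bash
python3 - <<'E'
import cv2
im=cv2.imread('pics/w3.png')[180:340,200:380];cv2.imwrite('pics/w3c.png',cv2.resize(im,None,fx=3.5,fy=3.5,interpolation=cv2.INTER_CUBIC))
E
```

```text
(no output)
```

View pics/w3c.png

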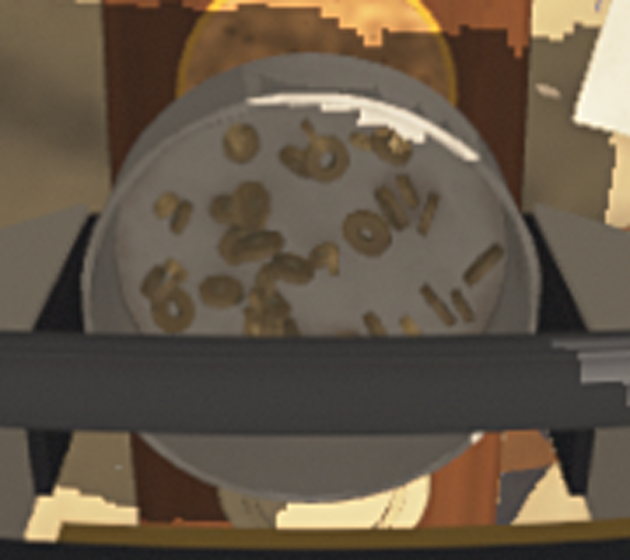

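The crop shows the tin's rim centre about 2 mm to +y of the tool centre, so the TCP should go to y ≈ -0.134.

step_arm(commands=[{"translation":[-0.6,1.8,20],"roll":0},{"translation":[0,0,30],"roll":0},{"translation":[0,0,20],"roll":0},{"translation":[0,0,8],"roll":0},{"translation":[0,0,4],"roll":0},{"translation":[0,0,4],"roll":0},{"translation":[0,0,0],"roll":0},{"translation":[0,0,0],"roll":0},{"translation":[0,0,0],"roll":0}])

```text
time: 7.4
tool_pos: [0.6258, -0.1341, 0.02]
tool_rot: [3.14, 0.001, 1.635]
contact_force: [0.8, 0.0, -1.6]
opening: 0.0624
grip_force: 20.0
```

```bash
python3 - <<'E'
from h import *
rel(.6237,-.134,.0130,1.637);print(observe()['contact_force'])
E
```

```text
t 7.4 pos [ 0.6258 -0.1341  0.02  ] yaw 1.6348 tool-axes mm [ 0.2 -2.1  7. ] roll -0.002
[ 0.79080909  0.04729981 -1.5998005 ]
```

step_arm(commands=[{"translation":[0,-1.8,3],"roll":0},{"translation":[0,0,2],"roll":0},{"translation":[0,0,1.5],"roll":0},{"translation":[0,0,0],"roll":0},{"translation":[0,0,0],"roll":0},{"translation":[0,0,0],"roll":0}])

```text
time: 7.9
tool_pos: [0.6232, -0.1339, 0.0127]
tool_rot: [-3.142, -0.0, 1.635]
contact_force: [-3.1, -0.2, 5.3]
opening: 0.0629
grip_force: 20.0
```

```bash
python3 - <<'E'
from h import *
rel(.6237,-.134,.0128,1.637);print(observe()['contact_force'])
E
```

```text
t 7.9 pos [ 0.6232 -0.1339  0.0127] yaw 1.6349 tool-axes mm [-0.1  0.5 -0.1] roll -0.002
[-3.12846239 -0.23442508  5.34483404]
```

step_arm(commands=[{"translation":[0,0,0],"roll":0},{"translation":[0,0,0],"roll":0},{"translation":[0,0,0],"roll":0},{"translation":[0,0,0],"roll":0},{"translation":[0,0,-20],"roll":0},{"translation":[0,0,-30],"roll":0},{"translation":[0,0,-35],"roll":0},{"translation":[-36,-10,-15],"roll":0},{"translation":[-36,-10,0],"roll":0},{"translation":[0,0,0],"roll":0},{"translation":[0,0,0],"roll":0}], fingers=0.95)

```text
time: 8.82
tool_pos: [0.6075, -0.209, 0.1123]
tool_rot: [3.141, 0.0, 1.631]
contact_force: [-0.5, 0.2, -0.7]
opening: 0.0872
grip_force: 0.0
```

```bash
python3 - <<'E'
from h import *
import pickle
k=get_calibration('wrist');im=read_camera('wrist');cv2.imwrite('pics/w4.png',im[:,:,::-1])
pickle.dump((k,im),open('w4.pkl','wb'))
rel(.434,.075,.12,1.637)
print(pix(k,(.6237,-.1322,.031)))
E
```

```text
t 8.8667 pos [ 0.6076 -0.2075  0.1118] yaw 1.633 tool-axes mm [ 292.8 -155.7   -8.2] roll -0.004
[316.00838171 113.26631409]
```

View pics/w4.png

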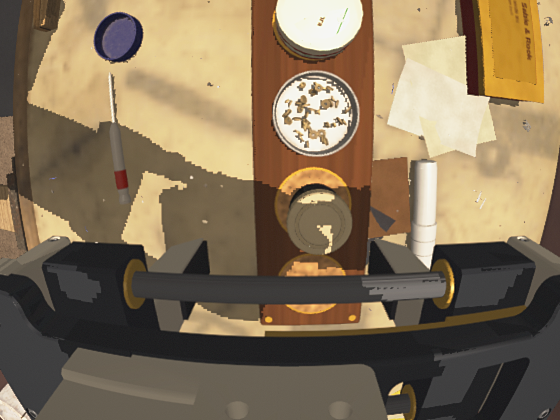

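The tin sits at (316,114), against a predicted pad centre of (316,113), so it is centred. Next is the cake.

step_arm(commands=[{"translation":[31,-22,-4],"roll":0},{"translation":[31,-22,-4],"roll":0},{"translation":[31,-23,-4],"roll":0},{"translation":[31,-23,-4],"roll":0},{"translation":[31,-23,-4],"roll":0},{"translation":[31,-23,-4],"roll":0},{"translation":[30,-22,-4],"roll":0},{"translation":[0,0,0],"roll":0},{"translation":[0,0,0],"roll":0},{"translation":[0,0,0],"roll":0}])

```text
time: 9.7
tool_pos: [0.437, -0.001, 0.1403]
tool_rot: [3.141, 0.0, 1.637]
contact_force: [0.0, -0.4, -0.0]
opening: 0.0872
grip_force: 0.0
```

```bash
python3 - <<'E'
from h import *
k=get_calibration('wrist');im=read_camera('wrist')
u=pix(k,(.434,.075,.02));print(u)
hs=cv2.cvtColor(im,cv2.COLOR_RGB2HSV);print([hs[int(u[1]),int(u[0])+r].tolist() for r in range(-40,41,8)])
print('cake',[circ('wrist',k,im,u,z,(32,50,30),(95,255,255),60) for z in (.02,.01)])
c=circ('wrist',k,im,u,.02,(32,50,30),(95,255,255),60)[0]/1000
rel(c[0],c[1],.004,1.637)
E
```

```text
[289.71532491 113.08627873]
[[22, 83, 238], [22, 83, 238], [22, 85, 242], [48, 98, 190], [48, 99, 188], [47, 98, 192], [47, 97, 176], [47, 97, 176], [48, 97, 182], [24, 90, 234], [26, 45, 243]]
cake [(array([435.5,  78.4]), array([41.6, 41.6])), (array([435.6,  78.6]), array([43.1, 43.1]))]
t 9.75 pos [ 0.4372 -0.0016  0.1402] yaw 1.6355 tool-axes mm [ 79.9   3.4 136.2] roll -0.002
```

step_arm(commands=[{"translation":[20,1,0],"roll":0},{"translation":[30,1,20],"roll":0},{"translation":[30,1,30],"roll":0},{"translation":[0,0,36],"roll":0},{"translation":[0,0,30],"roll":0},{"translation":[0,0,12],"roll":0},{"translation":[0,0,0],"roll":0},{"translation":[0,0,0],"roll":0},{"translation":[0,0,0],"roll":0}], fingers=0.72)

```text
time: 10.5
tool_pos: [0.4355, 0.0774, 0.0133]
tool_rot: [3.14, 0.0, 1.634]
contact_force: [0.3, -0.2, 0.1]
opening: 0.0661
grip_force: 0.0
```

```bash
python3 - <<'E'
from h import *
rel(.4355,.0784,.004,1.637)
E
```

```text
t 10.5 pos [0.4355 0.0774 0.0133] yaw 1.6339 tool-axes mm [1.  0.  9.3] roll -0.003
```

step_arm(commands=[{"translation":[1,0,5],"roll":0},{"translation":[0,0,4],"roll":0},{"translation":[0,0,0],"roll":0},{"translation":[0,0,0],"roll":0},{"translation":[0,0,0],"roll":0}])

```text
time: 10.92
tool_pos: [0.4345, 0.0789, 0.004]
tool_rot: [3.141, -0.0, 1.635]
contact_force: [-0.4, -0.0, 0.2]
opening: 0.0662
grip_force: 0.0
```

step_arm(commands=[{"translation":[0,0,0],"roll":0},{"translation":[0,0,0],"roll":0},{"translation":[0,0,0],"roll":0},{"translation":[0,0,0],"roll":0},{"translation":[0,0,0],"roll":0},{"translation":[0,0,0],"roll":0},{"translation":[0,0,0],"roll":0}], fingers=0, grip_force=20)

```text
time: 11.5
tool_pos: [0.4344, 0.0789, 0.0039]
tool_rot: [3.141, -0.0, 1.635]
contact_force: [0.3, 0.5, 0.7]
opening: 0.0419
grip_force: 20.0
```

step_arm(commands=[{"translation":[0,0,-10],"roll":0},{"translation":[0,0,-30],"roll":0},{"translation":[0,0,-30],"roll":0},{"translation":[0,0,-35],"roll":0},{"translation":[0,0,-10],"roll":0},{"translation":[0,0,0],"roll":0}])

```text
time: 12.0
tool_pos: [0.436, 0.0789, 0.1214]
tool_rot: [3.135, 0.0, 1.635]
contact_force: [1.3, -0.7, -1.8]
opening: 0.0416
grip_force: 20.0
```

```bash
python3 - <<'E'
from h import *
rel(.6338,-.2839,.1,1.637)
E
```

```text
t 12.0 pos [0.436  0.0789 0.1214] yaw 1.6349 tool-axes mm [-374.7  174.2   21.4] roll -0.002
```

step_arm(commands=[{"translation":[-30,14,0],"roll":0},{"translation":[-38,18,0],"roll":0},{"translation":[-38,18,0],"roll":0},{"translation":[-38,18,0],"roll":0},{"translation":[-38,18,0],"roll":0},{"translation":[-38,18,0],"roll":0},{"translation":[-38,18,0],"roll":0},{"translation":[-38,18,0],"roll":0},{"translation":[-38,18,0],"roll":0},{"translation":[-38,16,0],"roll":0},{"translation":[-3,0,5],"roll":0},{"translation":[0,0,5],"roll":0},{"translation":[0,0,0],"roll":0},{"translation":[0,0,0],"roll":0},{"translation":[0,0,0],"roll":0}])

```text
time: 13.25
tool_pos: [0.6301, -0.2799, 0.1085]
tool_rot: [-3.141, -0.001, 1.636]
contact_force: [1.1, -0.2, -1.6]
opening: 0.0419
grip_force: 20.0
```

```bash
python3 - <<'E'
from h import *
k=get_calibration('wrist');im=read_camera('wrist');cv2.imwrite('pics/w5.png',im[:,:,::-1])
s=observe();z=s['tool_pos'][2]-.0039+.02;u=pix(k,(*s['tool_pos'][:2],z));print(u)
print('held cake',circ('wrist',k,im,u,z,(32,50,20),(95,255,255),70))
rel(.6338,-.2839,.0125,1.637)
E
```

```text
[287.66323978 272.94040885]
held cake (array([ 630.4, -276. ]), array([41.2, 47. ]))
t 13.3 pos [ 0.6304 -0.2801  0.1091] yaw 1.6363 tool-axes mm [-4.   3.2 96.6] roll -0.001
```

View pics/w5.png

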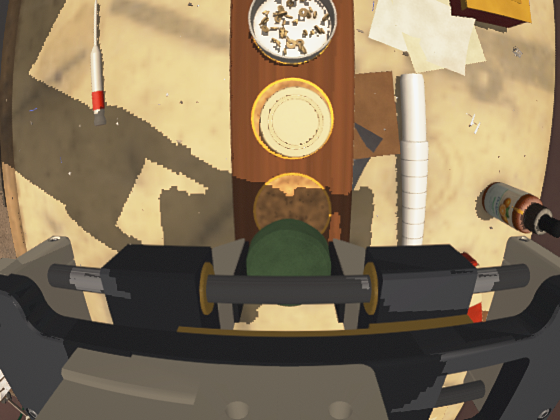

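The cake is held at (288,265), nearly centred in the grip.

step_arm(commands=[{"translation":[-2,1.5,15],"roll":0},{"translation":[-2,1.2,30],"roll":0},{"translation":[0,0,25],"roll":0},{"translation":[0,0,10],"roll":0},{"translation":[0,0,6],"roll":0},{"translation":[0,0,0],"roll":0},{"translation":[0,0,0],"roll":0},{"translation":[0,0,0],"roll":0},{"translation":[0,0,0],"roll":0}])

```text
time: 14.05
tool_pos: [0.6343, -0.2858, 0.0246]
tool_rot: [3.139, 0.002, 1.635]
contact_force: [-0.3, -0.3, -0.1]
opening: 0.0417
grip_force: 20.0
```

```bash
python3 - <<'E'
from h import *
rel(.6338,-.2839,.0120,1.637);print(observe()['contact_force'])
E
```

```text
t 14.05 pos [ 0.6343 -0.2858  0.0246] yaw 1.6349 tool-axes mm [ 2.  -0.4 12.6] roll -0.002
[-0.26345866 -0.26000443 -0.12882256]
```

step_arm(commands=[{"translation":[1.5,-0.3,5],"roll":0},{"translation":[0,0,4],"roll":0},{"translation":[0,0,2],"roll":0},{"translation":[0,0,1],"roll":0},{"translation":[0,0,0],"roll":0},{"translation":[0,0,0],"roll":0},{"translation":[0,0,0],"roll":0}])

```text
time: 14.63
tool_pos: [0.6328, -0.2837, 0.0118]
tool_rot: [-3.141, -0.0, 1.635]
contact_force: [-3.4, 1.2, 7.7]
opening: 0.0415
grip_force: 20.0
```

```bash
python3 - <<'E'
from h import *
rel(.6338,-.2839,.0120,1.637);print(observe()['contact_force'])
E
```

```text
t 14.6333 pos [ 0.6328 -0.2837  0.0118] yaw 1.6349 tool-axes mm [-0.3  1.  -0.2] roll -0.002
[-3.40294645  1.22912337  7.72254622]
```

step_arm(commands=[{"translation":[0,0,0],"roll":0},{"translation":[0,0,0],"roll":0},{"translation":[0,0,0],"roll":0},{"translation":[0,0,0],"roll":0},{"translation":[0,0,-20],"roll":0},{"translation":[0,0,-35],"roll":0},{"translation":[0,0,-35],"roll":0},{"translation":[20,-10,-20],"roll":0},{"translation":[38,-20,0],"roll":0},{"translation":[38,-20,0],"roll":0},{"translation":[38,-20,0],"roll":0},{"translation":[38,-20,0],"roll":0},{"translation":[38,0,0],"roll":0},{"translation":[38,0,0],"roll":0},{"translation":[38,0,0],"roll":0},{"translation":[38,0,0],"roll":0},{"translation":[38,0,0],"roll":0},{"translation":[0,0,0],"roll":0},{"translation":[0,0,0],"roll":0}], fingers=0.75)

```text
time: 16.22
tool_pos: [0.5225, 0.069, 0.1208]
tool_rot: [3.141, 0.0, 1.639]
contact_force: [-0.2, 0.1, 0.2]
opening: 0.0687
grip_force: 0.0
```

```bash
python3 - <<'E'
from h import *
k=get_calibration('wrist');im=read_camera('wrist');cv2.imwrite('pics/w6.png',im[:,:,::-1])
import pickle;pickle.dump((k,im),open('w6.pkl','wb'))
print([( np.round(d['at'],3),round(d['confidence'],2)) for d in search_frame('wrist','spool_mid')[:2]])
u=pix(k,(.52,.207,.032));print(u);rel(.52,.207,.1,1.637)
kt=get_calibration('top');it=read_camera('top');cv2.imwrite('pics/top6.png',it[:,:,::-1])
print('cake',circ('top',kt,it,(372,160),.028,(32,50,30),(95,255,255),14))
print('cab',[hit('top',kt,q,z).round(3) for q,z in (((222,152),0),((120,166),0),((219,122),.12))])
E
```

```text
[(array([0.519, 0.208, 0.031]), 0.72)]
[296.51805044  33.06882069]
t 16.3167 pos [0.5229 0.0667 0.1207] yaw 1.6351 tool-axes mm [140.2   6.2  20.7] roll -0.002
cake (array([ 630.7, -282.7]), array([37.8, 41.2]))
cab [array([0.696, 0.132, 0.   ]), array([0.676, 0.418, 0.   ]), array([0.733, 0.121, 0.12 ])]
```

View pics/w6.png

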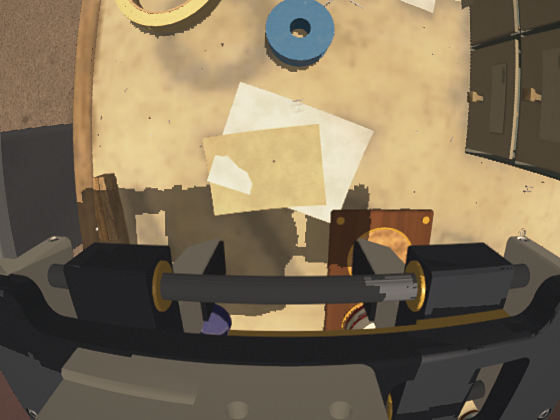

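The spool is at (300,28), with the cabinet far enough off at the right edge. I'll move closer.

step_arm(commands=[{"translation":[35,3,0],"roll":0},{"translation":[35,3,0],"roll":0},{"translation":[0,0,0],"roll":0},{"translation":[0,0,0],"roll":0},{"translation":[0,0,0],"roll":0}])

```text
time: 16.78
tool_pos: [0.5244, 0.1361, 0.1206]
tool_rot: [-3.141, 0.0, 1.634]
contact_force: [0.0, -0.0, 0.2]
opening: 0.0691
grip_force: 0.0
```

```bash
python3 - <<'E'
from h import *
k=get_calibration('wrist');im=read_camera('wrist')
u=pix(k,(.52,.207,.032));print(u)
c=circ('wrist',k,im,u,.032,(90,80,100),(125,255,255),55);print(c)
u=pix(k,(*(c[0]/1000),.032));print(circ('wrist',k,im,u,.032,(90,80,40),(125,255,255),55))
c=c[0]/1000;rel(c[0],c[1],.005,1.637)
E
```

```text
[287.51786126 119.34407071]
(array([521.8, 211.8]), array([49.7, 50.5]))
(array([521.8, 211.8]), array([49.7, 50.5]))
t 16.8333 pos [0.5244 0.1359 0.1207] yaw 1.6331 tool-axes mm [ 75.9   2.1 115.7] roll -0.004
```

step_arm(commands=[{"translation":[26,1,0],"roll":0},{"translation":[26,1,0],"roll":0},{"translation":[24,0,10],"roll":0},{"translation":[0,0,30],"roll":0},{"translation":[0,0,36],"roll":0},{"translation":[0,0,28],"roll":0},{"translation":[0,0,4],"roll":0},{"translation":[0,0,0],"roll":0},{"translation":[0,0,0],"roll":0},{"translation":[0,0,0],"roll":0}], fingers=0.8)

```text
time: 17.67
tool_pos: [0.523, 0.2132, 0.0148]
tool_rot: [3.138, -0.001, 1.634]
contact_force: [0.1, -0.2, 0.1]
opening: 0.0733
grip_force: 0.0
```

```bash
python3 - <<'E'
from h import *
rel(.5218,.2118,.005,1.637)
E
```

```text
t 17.6667 pos [0.523  0.2132 0.0148] yaw 1.6337 tool-axes mm [-1.3 -1.3  9.8] roll -0.003
```

step_arm(commands=[{"translation":[-1.2,-0.5,6],"roll":0},{"translation":[0,0,4],"roll":0},{"translation":[0,0,0],"roll":0},{"translation":[0,0,0],"roll":0},{"translation":[0,0,0],"roll":0}])

```text
time: 18.08
tool_pos: [0.521, 0.2123, 0.003]
tool_rot: [3.141, -0.0, 1.635]
contact_force: [0.8, 0.1, 0.0]
opening: 0.0734
grip_force: 0.0
```

step_arm(commands=[{"translation":[0,0,0],"roll":0},{"translation":[0,0,0],"roll":0},{"translation":[0,0,0],"roll":0},{"translation":[0,0,0],"roll":0},{"translation":[0,0,0],"roll":0},{"translation":[0,0,0],"roll":0},{"translation":[0,0,0],"roll":0}], fingers=0, grip_force=20)

```text
time: 18.67
tool_pos: [0.521, 0.2123, 0.0029]
tool_rot: [3.141, -0.0, 1.635]
contact_force: [-0.2, 0.4, 1.0]
opening: 0.0512
grip_force: 20.0
```

step_arm(commands=[{"translation":[0,0,-10],"roll":0},{"translation":[0,0,-30],"roll":0},{"translation":[0,0,-30],"roll":0},{"translation":[0,0,-30],"roll":0},{"translation":[0,0,0],"roll":0},{"translation":[0,0,0],"roll":0}])

```text
time: 19.17
tool_pos: [0.5219, 0.2125, 0.105]
tool_rot: [3.137, -0.001, 1.635]
contact_force: [-0.6, -0.2, -1.4]
opening: 0.0515
grip_force: 20.0
```

```bash
python3 - <<'E'
from h import *
rel(.6136,.0196,.1,1.637)
E
```

```text
t 19.1667 pos [0.5219 0.2125 0.105 ] yaw 1.6349 tool-axes mm [-198.4   79.2    5. ] roll -0.002
```

step_arm(commands=[{"translation":[-30,5,0],"roll":0},{"translation":[-35,14,0],"roll":0},{"translation":[-35,15,0],"roll":0},{"translation":[-35,15,0],"roll":0},{"translation":[-35,15,0],"roll":0},{"translation":[-28,15,0],"roll":0},{"translation":[0,0,0],"roll":0},{"translation":[0,0,0],"roll":0},{"translation":[0,0,0],"roll":0},{"translation":[0,0,0],"roll":0}])

```text
time: 20.0
tool_pos: [0.6113, 0.0209, 0.1019]
tool_rot: [-3.139, -0.001, 1.636]
contact_force: [0.8, 0.2, -1.0]
opening: 0.051
grip_force: 20.0
```

```bash
python3 - <<'E'
from h import *
k=get_calibration('wrist');im=read_camera('wrist')
s=observe();z=s['tool_pos'][2]-.0029+.032;u=pix(k,(*s['tool_pos'][:2],z))
print('held',circ('wrist',k,im,u,z,(90,60,20),(125,255,255),70))
rel(.6136,.0201,.0109,1.637)
E
```

```text
held (array([611. ,  36.6]), array([33.2, 52.7]))
t 20.05 pos [0.6115 0.021  0.1023] yaw 1.6364 tool-axes mm [-1.   2.  91.4] roll -0.001
```

step_arm(commands=[{"translation":[-1,1,20],"roll":0},{"translation":[0,0,30],"roll":0},{"translation":[0,0,25],"roll":0},{"translation":[0,0,7],"roll":0},{"translation":[0,0,3],"roll":0},{"translation":[0,0,0],"roll":0},{"translation":[0,0,0],"roll":0},{"translation":[0,0,0],"roll":0},{"translation":[0,0,0],"roll":0}])

```text
time: 20.8
tool_pos: [0.6144, 0.0187, 0.0193]
tool_rot: [3.139, 0.0, 1.635]
contact_force: [0.4, -0.7, -0.9]
opening: 0.0515
grip_force: 20.0
```

```bash
python3 - <<'E'
from h import *
rel(.6136,.0201,.0109,1.637);print(observe()['contact_force'])
E
```

```text
t 20.8 pos [0.6144 0.0187 0.0193] yaw 1.6349 tool-axes mm [ 1.4 -0.7  8.4] roll -0.002
[ 0.36378592 -0.73637014 -0.8531232 ]
```

step_arm(commands=[{"translation":[1.2,0,3],"roll":0},{"translation":[0,0,3],"roll":0},{"translation":[0,0,2],"roll":0},{"translation":[0,0,0.5],"roll":0},{"translation":[0,0,0],"roll":0},{"translation":[0,0,0],"roll":0},{"translation":[0,0,0],"roll":0}])

```text
time: 21.38
tool_pos: [0.6135, 0.02, 0.0107]
tool_rot: [3.141, -0.0, 1.635]
contact_force: [-5.0, 0.6, 11.2]
opening: 0.051
grip_force: 20.0
```

```bash
python3 - <<'E'
from h import *
rel(.6136,.0201,.0109,1.637);print(observe()['contact_force'])
E
```

```text
t 21.3833 pos [0.6135 0.02   0.0107] yaw 1.6349 tool-axes mm [ 0.1  0.1 -0.2] roll -0.002
[-4.97380692  0.61959047 11.15039845]
```

step_arm(commands=[{"translation":[0,0,0],"roll":0},{"translation":[0,0,0],"roll":0},{"translation":[0,0,0],"roll":0},{"translation":[0,0,0],"roll":0},{"translation":[0,0,-20],"roll":0},{"translation":[0,0,-35],"roll":0},{"translation":[0,0,-40],"roll":0},{"translation":[-10,0,-15],"roll":0},{"translation":[-35,0,0],"roll":0},{"translation":[-35,0,0],"roll":0},{"translation":[0,0,0],"roll":0},{"translation":[0,0,0],"roll":0}], fingers=0.75)

```text
time: 22.38
tool_pos: [0.6184, -0.0616, 0.119]
tool_rot: [-3.141, -0.0, 1.632]
contact_force: [0.5, -0.2, -0.7]
opening: 0.0689
grip_force: 0.0
```

```bash
python3 - <<'E'
from h import *
k=get_calibration('wrist');im=read_camera('wrist');cv2.imwrite('pics/w7.png',im[:,:,::-1])
u=pix(k,(.6136,.0196,.04));print('spool',circ('wrist',k,im,u,.04,(90,80,60),(125,255,255),65))
rel(.45,-.14,.12,1.637)
E
```

```text
spool (array([614.2,  19.6]), array([49.5, 50. ]))
t 22.4333 pos [ 0.6182 -0.0602  0.1188] yaw 1.6331 tool-axes mm [ -69.1 -172.9   -1.2] roll -0.004
```

Spool is centred within 1 mm. Next is the dish.

step_arm(commands=[{"translation":[-12,-30,0],"roll":0},{"translation":[-12,-30,0],"roll":0},{"translation":[-12,-30,0],"roll":0},{"translation":[-12,-30,0],"roll":0},{"translation":[-12,-30,0],"roll":0},{"translation":[-9,-23,0],"roll":0},{"translation":[0,0,0],"roll":0},{"translation":[0,0,0],"roll":0},{"translation":[0,0,0],"roll":0}])

```text
time: 23.18
tool_pos: [0.4512, -0.1392, 0.1195]
tool_rot: [3.14, 0.0, 1.635]
contact_force: [0.9, 0.2, -0.1]
opening: 0.0685
grip_force: 0.0
```

```bash
python3 - <<'E'
from h import *
k=get_calibration('wrist');im=read_camera('wrist');cv2.imwrite('pics/w8.png',im[:,:,::-1])
u=pix(k,(.450,-.065,.016));print(u,'dish',[circ('wrist',k,im,u,z,(105,60,20),(140,255,220),55) for z in (.016,.008)])
rel(.45,-.065,.003,1.637)
E
```

```text
[291.79942629 115.35436985] dish [(array([450.1, -65.6]), array([41.6, 42. ])), (array([450.2, -65.6]), array([42.9, 43.3]))]
t 23.2333 pos [ 0.4514 -0.1391  0.1193] yaw 1.636 tool-axes mm [ 74.    3.4 116.3] roll -0.001
```

View pics/w8.png

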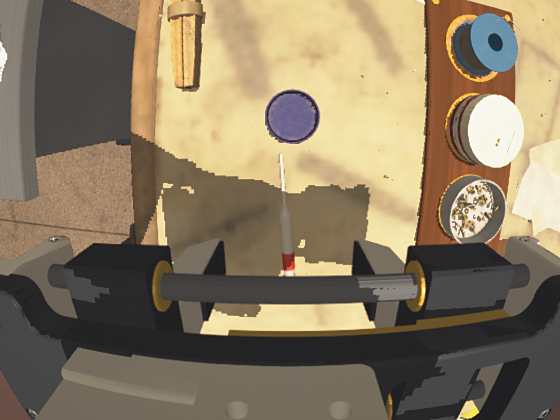

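The dish is at (292,117) and the driver tip is about 13 mm from it. The side grasp is clear.

step_arm(commands=[{"translation":[25,1,0],"roll":0},{"translation":[25,1,0],"roll":0},{"translation":[23,1,10],"roll":0},{"translation":[0,0,30],"roll":0},{"translation":[0,0,36],"roll":0},{"translation":[0,0,28],"roll":0},{"translation":[0,0,4],"roll":0},{"translation":[0,0,0],"roll":0},{"translation":[0,0,0],"roll":0},{"translation":[0,0,0],"roll":0}])

```text
time: 24.07
tool_pos: [0.4501, -0.067, 0.0127]
tool_rot: [3.139, 0.001, 1.635]
contact_force: [-0.3, -0.3, 0.2]
opening: 0.0688
grip_force: 0.0
```

```bash
python3 - <<'E'
from h import *
rel(.4502,-.0656,.003,1.637)
E
```

```text
t 24.0667 pos [ 0.4501 -0.067   0.0127] yaw 1.6352 tool-axes mm [1.4 0.2 9.7] roll -0.002
```

step_arm(commands=[{"translation":[1.3,0,5],"roll":0},{"translation":[0,0,4],"roll":0},{"translation":[0,0,0],"roll":0},{"translation":[0,0,0],"roll":0},{"translation":[0,0,0],"roll":0}])

```text
time: 24.48
tool_pos: [0.4486, -0.0655, 0.0025]
tool_rot: [3.141, -0.0, 1.635]
contact_force: [1.2, -0.3, -0.4]
opening: 0.069
grip_force: 0.0
```

step_arm(commands=[{"translation":[0,0,0],"roll":0},{"translation":[0,0,0],"roll":0},{"translation":[0,0,0],"roll":0},{"translation":[0,0,0],"roll":0},{"translation":[0,0,0],"roll":0},{"translation":[0,0,0],"roll":0},{"translation":[0,0,0],"roll":0}], fingers=0, grip_force=12)

```text
time: 25.07
tool_pos: [0.4486, -0.0655, 0.0023]
tool_rot: [3.141, -0.0, 1.635]
contact_force: [-0.5, -0.1, 0.6]
opening: 0.0433
grip_force: 12.0
```

step_arm(commands=[{"translation":[0,0,-10],"roll":0},{"translation":[0,0,-30],"roll":0},{"translation":[0,0,-35],"roll":0},{"translation":[0,0,-35],"roll":0},{"translation":[0,0,0],"roll":0},{"translation":[0,0,0],"roll":0}])

```text
time: 25.57
tool_pos: [0.4496, -0.0658, 0.1139]
tool_rot: [3.137, 0.002, 1.635]
contact_force: [-0.3, -0.4, -1.6]
opening: 0.0431
grip_force: 12.0
```

```bash
python3 - <<'E'
from h import *
rel(.6192,-.0564,.12,1.637)
E
```

```text
t 25.5667 pos [ 0.4496 -0.0658  0.1139] yaw 1.6349 tool-axes mm [ -1.5 169.8  -6.1] roll -0.002
```

step_arm(commands=[{"translation":[0,30,0],"roll":0},{"translation":[0,35,0],"roll":0},{"translation":[0,35,0],"roll":0},{"translation":[-1,35,0],"roll":0},{"translation":[0,34,0],"roll":0},{"translation":[0,0,20],"roll":0},{"translation":[0,0,20],"roll":0},{"translation":[0,0,10],"roll":0},{"translation":[0,0,0],"roll":0},{"translation":[0,0,0],"roll":0},{"translation":[0,0,0],"roll":0},{"translation":[0,0,0],"roll":0}])

```text
time: 26.57
tool_pos: [0.6178, -0.0559, 0.0635]
tool_rot: [3.14, 0.0, 1.635]
contact_force: [-0.0, 0.5, 0.3]
opening: 0.0435
grip_force: 12.0
```

```bash
python3 - <<'E'
from h import *
rel(.6194,-.0564,.0443,1.637);print(observe()['contact_force'])
E
```

```text
t 26.5667 pos [ 0.6178 -0.0559  0.0635] yaw 1.6346 tool-axes mm [-0.6  1.6 19.2] roll -0.002
[-0.03662003  0.49754823  0.29665822]
```

step_arm(commands=[{"translation":[-0.5,1.8,8],"roll":0},{"translation":[0,0,5],"roll":0},{"translation":[0,0,3],"roll":0},{"translation":[0,0,2],"roll":0},{"translation":[0,0,0],"roll":0},{"translation":[0,0,0],"roll":0},{"translation":[0,0,0],"roll":0}])

```text
time: 27.15
tool_pos: [0.6189, -0.056, 0.0444]
tool_rot: [-3.141, -0.0, 1.635]
contact_force: [-2.4, 0.3, 3.7]
opening: 0.0431
grip_force: 12.0
```

```bash
python3 - <<'E'
from h import *
rel(.6194,-.0564,.0443,1.637);print(observe()['contact_force'])
E
```

```text
t 27.15 pos [ 0.6189 -0.056   0.0444] yaw 1.6348 tool-axes mm [-0.4  0.5  0.1] roll -0.002
[-2.40774243  0.31280114  3.69661158]
```

In contact with the lid. I'll release, rise, and back off toward -y to look.

step_arm(commands=[{"translation":[0,0,0],"roll":0},{"translation":[0,0,0],"roll":0},{"translation":[0,0,0],"roll":0},{"translation":[0,0,0],"roll":0},{"translation":[0,0,-20],"roll":0},{"translation":[0,0,-35],"roll":0},{"translation":[0,0,-40],"roll":0},{"translation":[-20,0,-10],"roll":0},{"translation":[-35,-10,0],"roll":0},{"translation":[-35,-30,0],"roll":0},{"translation":[-35,-38,0],"roll":0},{"translation":[-35,-38,0],"roll":0},{"translation":[-35,-38,0],"roll":0},{"translation":[-35,-20,0],"roll":0},{"translation":[-38,0,0],"roll":0},{"translation":[-38,0,0],"roll":0},{"translation":[0,0,0],"roll":0},{"translation":[0,0,0],"roll":0}], fingers=0.75)

```text
time: 28.65
tool_pos: [0.4878, -0.3492, 0.1487]
tool_rot: [3.142, -0.0, 1.632]
contact_force: [0.0, 1.3, -0.4]
opening: 0.0691
grip_force: 0.0
```

```bash
python3 - <<'E'
from h import *
k=get_calibration('wrist');im=read_camera('wrist');print(observe()['tool_pos'])
for n,p,lo,hi,r in [('dish',(.6187,-.0563,.058),(105,60,20),(140,255,220),55),('cake',(.6338,-.2839,.028),(32,50,20),(95,255,255),60),('spool',(.6136,.0196,.04),(90,80,60),(125,255,255),50)]:
    u=pix(k,p);print(n,u.round(),circ('wrist',k,im,u,p[2],lo,hi,r))
print('jar',circ('wrist',k,im,pix(k,(.6288,-.208,.052)),.052,(15,0,150),(35,80,255),45))
a=np.vstack([im]);cv2.imwrite('pics/w9.png',a[:,:,::-1])
t=read_camera('top');cv2.imwrite('pics/top9.png',cv2.resize(t[120:280,90:440],None,fx=2.2,fy=2.2,interpolation=cv2.INTER_CUBIC)[:,:,::-1])
E
```

```text
[ 0.4879886  -0.34758548  0.14873178]
dish [450. -91.] None
cake [449. 142.] (array([ 628.6, -284. ]), array([41.3, 48.1]))
spool [ 431. -133.] None
jar (array([ 630.3, -210.1]), array([44.5, 44.9]))
```

View pics/w9.png

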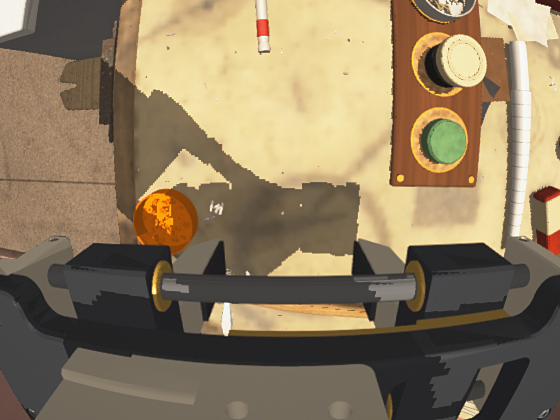

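View pics/top9.png

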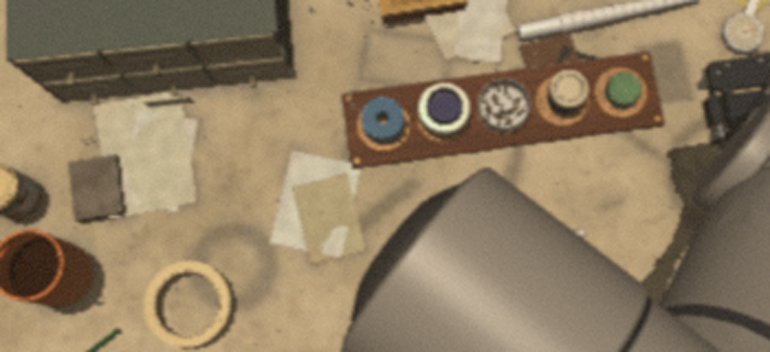

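In the wrist view the cake is at (445,142) on its pad, and the driver and the orange tin are where they were. In the top crop the spool is at (382,118), the dish is centred on the pot at (444,106), and the tin (503,105), jar and cake are all in place. The tape and block are untouched.

```bash
python3 -c "
from cell import *
print(hand_in())"
```

```text
the job is handed in; nothing more can be done
None
```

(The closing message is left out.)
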